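# Clip the long slide carrier into the slide holder

## Task

Load the long slide carrier into the slide holder on the bench: with the carrier's end, push back the sprung curved arm, set the carrier down flat along the bed and let go, so that the arm holds it squarely against the fixed edge. Leave the short carrier alone.

Things in the scene. Friction and masses are not known exactly. Their poses are not given: they have to be found in the camera images.
- long_slide: Long slide carrier: flat aluminium frame with a glass window, 32 (x) x 80 (y, its length) x 12 mm (z), 60 g, loose and flat on the bench. Origin: centre of the underside. Grasp it from above across its 32 mm width. Either end may go to the fixed edge.
- short_slide: Short slide carrier, a bystander: the same frame but only 50 mm long: 32 (x) x 50 (y) x 12 mm (z). Origin: centre of the underside. The two carriers lie to the right of the holder, either one nearer to it.
- holder: Slide holder, fixed: grey plate 14 mm thick, own x -45 to 85, y -75 to 75 mm. Origin: on its underside, under the centreline of the bed (along own y at x = 0). Fixed edge at its +y end, sprung curved arm opposite, pivot boss at x 64, y -40 mm, 24 mm above the plate. Carrier seated: its origin at x 0, y 15, z 14 mm here, length along own y. An 80 mm carrier goes in only with the arm pushed back.
- fixed_edge (a point): Top middle of the inner upright face of the holder's fixed edge, at x 0, y 55, z 22 mm of the holder: an aluminium bar 44 mm wide (x), 10 mm thick (y 55 to 65), standing 8 mm above the plate.
- post (a point): Axis of the upright steel post (12 mm diameter) at the curved arm's free end, at its top: z 52 mm of the holder, 38 above the plate. At rest at x 0, y -15 mm: 64 mm clear to the fixed edge. It is so tall that a carrier held just above the fixed edge (underside 25 to 32 mm above the bench) can push it back along the holder's -y before being lowered.
- clip_arm (a joint): Turn of the sprung arm about its upright pivot, rad: 0 at rest, growing as the post is pushed away from the fixed edge, about 67 mm per rad, at most 0.75. The spring always returns it: about 2.3 N at the post at 0, 3.4 N at 0.25, 4.3 N at 0.45. The long carrier seated: about 0.25. The arm is a 6 mm rod, 19 to 25 mm above the bench, bowed away from the edge.

How it is judged:
On the way:
1. the sprung arm has been pushed back (value of joint clip_arm above 0.15 rad), for 0.1 s.
At the end, for the whole second after the job is handed in: The long carrier lies flat (within 6 degrees, 3 mm in height) and still on the holder's plate, its end against the fixed edge (within 4 mm), within 15 mm of the bed's centreline and within 10 degrees of its direction, with the sprung arm bearing on its other end (arm at 0.17 to 0.33 rad) (y of long_slide in the frame of holder between 0.011 and 0.019 m and x of long_slide in the frame of holder between -0.015 and 0.015 m and z of long_slide in the frame of holder between 0.011 and 0.017 m and angle between the y axis of long_slide and the y axis of holder, either way round below 0.175 rad and angle between long_slide's own z axis and vertical below 0.1 rad and value of joint clip_arm between 0.17 and 0.33 rad and linear speed of long_slide below 0.01 m/s); the robot touches nothing.
It fails at once if the short carrier is moved by more than 20 mm (distance of short_slide from where it was at the start of the episode above 0.02 m).
It also fails if it takes over 40 s, if anything falls off the work surface, if the arm or the gripper's body presses on something with over 40 N, if the wrist force passes 120 N, or if a joint passes its speed limit or range.

## Robot

A 7-joint arm with a two-finger parallel gripper is mounted at the origin on a cart in front of the work surface, level with it; the furniture and walls round the work are solid. World frame = base frame: x ahead of the robot, y to its left, z up, the work surface at z = 0. Lengths are in m, angles in rad, forces in N, time in s.
With the tool pointing down it reaches from about 0.4 to 0.875 m from the base axis. Payload 19.3 kg.
Tool frame: the origin (TCP) lies midway between the tips of the shut fingers; the grasp point (between the pads) lies 19 mm behind it; z points along the fingers, y is the line along which they close (so a half turn about z gives the same grasp; the last joint's range is limited). The gripper opens to 85 mm and grips with 20 to 120 N. Pads are 22 mm wide; open, the fingers measure 114 mm over their backs; the gripper's body (76 mm by 85 mm) begins 54 mm behind the grasp point. The pads swing forward as they close: fully open they stand 13 mm farther back than shut.
Start: joints at [-0.07, 0.521, -0.036, 1.599, 0.021, 1.021, -0.113], TCP at [0.625, -0, 0.231] pointing down, gripper open.
Joint ranges: [-2.91, 2.91], [-0.3, 2.13], [-1.5, 1.42], [0.17, 2.43], [-1.26, 4.41], [0.16, 1.93], [-2.52, 2.52]. Speed limits (rad/s): [1.89, 1.89, 2.39, 2.39, 3.01, 3.01, 3.01].

## Interface

Orientations are given as [roll, pitch, yaw] about the fixed x, y, z axes, in that order (R = Rz(yaw) Ry(pitch) Rx(roll)).
In Python, from workcell import * gives the robot as it stands. The module is installed in compiled form; this text tells all that it offers.
- The arm moves only by the tool play_rows, never from a script. Its argument "deltas" is a list of rows, each a list of 7 numbers: the shift along the tool's x, y, z in units of 500 mm (1.0 is 500 mm), then the turn, a rotation vector about the tool's x, y, z in units of 120 degrees (1.0 is 120 degrees), then the closure, from 0 (fully open) to 1 (shut). A call has 1 to 10 rows; each row is the pose to reach, as a shift and turn from the pose commanded when the call began, along the tool's axes at that moment; what a row does not reach only later rows make up. A row lasts 1/10 s, in which the tool goes at most 50 mm and 8.59 degrees, less where a joint would pass 70% of its speed; a pose out of reach is approached as far as the arm can. A call with a number of a shift or a turn outside -1 to 1 is refused whole. A call with a gripper value outside its range is refused whole. The fingers move at their own pace and stop on an object; "newtons" is the grip in N (left out, the last holds). Time passes only in rows, so rows that repeat a pose let the fingers close. It gives the time, the measured TCP pose, the force, the opening and the grip force at its end, in the units of the state.
- observe(): the state, without advancing time (a new reading comes with each control period).
- grab_frame(name): name is "scene" or "side" or "wrist"; returns the picture (420x560x3 uint8, red, green, blue); there is no depth.
- get_calibration(name): a dict with "fovy" (degrees; the focal length in pixels is half the picture's height over the tangent of half this angle, whatever the lens; pixels are square), "cx", "cy" (the principal point, pixels), "xyz" and "rotation" of the camera in the world. Camera axes: x right, y down, z forward; pixel columns grow to the right and rows downward; lengths in m; the calibration is good to about 2 mm. A picture is of the moment at which its call begins: read the wrist's pose just before it. get_calibration takes no time and is no camera call; for the wrist camera it gives the pose at the moment of the call.
- job_done(): hands the job in; it is judged then, once.
The state is a dict: "clock": time; "qpos": joint angles; "qd": joint speeds; "joint_efforts": joint torques, N m; "position": TCP position; "tool_rot": TCP orientation; "force": force on the tool from outside, world axes, zero at the start; "moment": the same for the moment, N m; "grip_width": finger opening in m; "finger_force": force on a finger pad.
Only numpy, scipy, OpenCV 4.12 (cv2) and the standard library are available. Lean on these libraries where they do the work, as an engineer would, in place of code of your own. Each camera call takes 0.05 s, during which the arm holds its last target. There are 200 camera calls.

## Working session

There is one attempt and no reset: what is moved stays moved. The work goes in short steps, Python scripts to look and compute and a tool call to move; the robot and the scene stay as the last step left them, time stands still between calls to the robot, and variables do not carry over. Pictures are saved under pics/ and viewed, at most 11 in all, crops included, and the job is handed in when it is done.

Besides the shell and the picture viewer there is one more tool, called after "Call:" by a JSON object that holds its "method" and its "body". play_rows: Moves the arm, as the interface text tells. Its arguments: {"type":"object","properties":{"deltas":{"type":"array"},"newtons":{"type":"number"}},"required":["deltas"]}

```bash
mkdir -p pics; python3 - <<'E'
from workcell import *
import cv2,numpy as np
o=observe();print(o)
for n in("scene","side","wrist"):
    c=get_calibration(n);print(n,c)
    im=grab_frame(n);cv2.imwrite(f"pics/{n}0.png",im[:,:,::-1])
E
```

```text
{'clock': 0.0, 'qpos': array([-0.07015875,  0.52201734, -0.03629242,  1.59996249,  0.02119976,
        1.02106254, -0.1127962 ]), 'qd': array([ 4.92205914e-04, -3.61503764e-04,  2.03830985e-04, -3.33656263e-04,
        1.50980929e-03, -2.34342954e-03, -2.74315968e-05]), 'joint_efforts': array([-4.24098413e-03, -9.27110124e+01,  1.97758444e+00, -3.69928443e+01,
        1.76317629e-02,  8.19846697e-03, -6.58496788e-05]), 'position': array([ 6.24696714e-01, -7.99205256e-05,  2.30740332e-01]), 'tool_rot': array([-3.14053160e+00,  9.05989158e-05,  1.57071768e+00]), 'force': array([ 0.79346111, -0.92510515,  0.34929457]), 'moment': array([-0.01484026, -0.01494965,  0.03446705]), 'finger_force': 0.0, 'grip_width': 0.08537658482970277}
scene {'fovy': 47.022945235322766, 'cx': 275.6528594069138, 'cy': 211.2384537479799, 'xyz': array([-0.05269734, -0.69589512,  0.62297113]), 'rotation': array([-2.13911807, -0.0027397 , -0.74180546])}
side {'fovy': 44.37573052683612, 'cx': 283.8833624640878, 'cy': 214.74395220280624, 'xyz': array([-0.08604348,  0.87723766,  0.83586101]), 'rotation': array([-2.18420811,  0.02338212, -2.58307699])}
wrist {'fovy': 62.531270074699755, 'cx': 280.5791730751941, 'cy': 217.35667144971274, 'xyz': array([0.62395148, 0.07557158, 0.37217459]), 'rotation': array([ 2.84338550e+00,  1.28591864e-03, -1.10300201e-03])}
```

View pics/scene0.png

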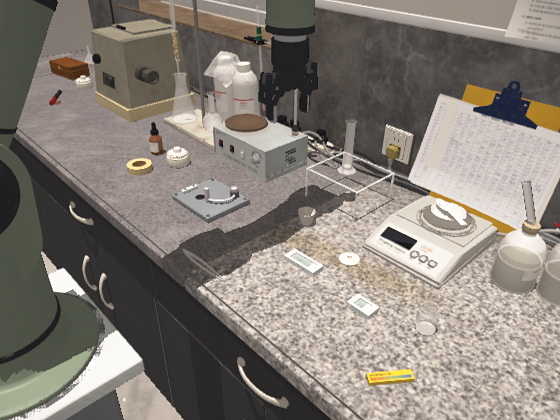

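View pics/wrist0.png

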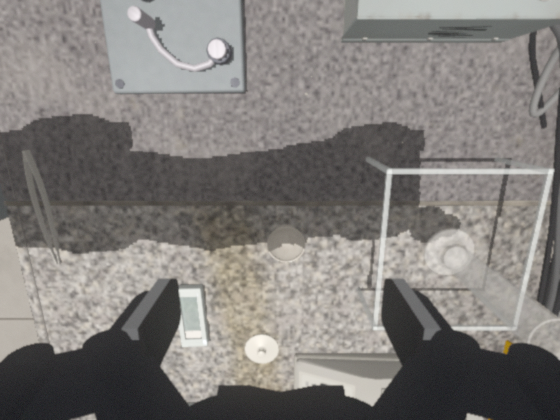

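View pics/side0.png

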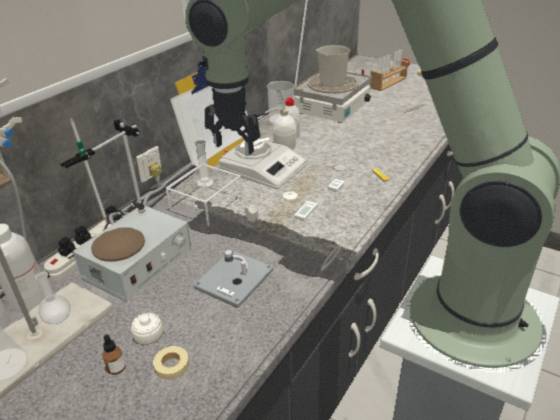

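The scene view shows the holder near (210,198), the long carrier at (303,261) and the short one at (362,305). In the side view they are at (235,277), (306,210) and (336,184). The wrist view shows the holder at top left and the long carrier at (193,317).

```bash
cat > h.py <<'E'
import numpy as np,cv2
from scipy.spatial.transform import Rotation as R
def ray(c,u,v):
    f=210/np.tan(np.radians(c["fovy"]/2))
    d=R.from_euler('xyz',c["rotation"]).as_matrix()@np.array([(u-c["cx"])/f,(v-c["cy"])/f,1.])
    return np.array(c["xyz"]),d/np.linalg.norm(d)
def plane(c,p,z):
    o,d=ray(c,*p);return o+d*(z-o[2])/d[2]
def tri(c1,p1,c2,p2):
    o1,d1=ray(c1,*p1);o2,d2=ray(c2,*p2)
    t=np.linalg.lstsq(np.c_[d1,-d2],o2-o1,rcond=None)[0]
    a,b=o1+t[0]*d1,o2+t[1]*d2
    return (a+b)/2,np.linalg.norm(a-b)
E
python3 - <<'E'
from h import *
from workcell import *
np.set_printoptions(precision=4,suppress=True)
S,D=get_calibration("scene"),get_calibration("side")
for n,a,b in(("holder",(210,198),(235,277)),("long",(303,261),(306,210)),("short",(362,305),(336,184))):
    print(n,tri(S,a,D,b),plane(S,a,.012),plane(D,b,.012))
s=cv2.imread("pics/scene0.png");d=cv2.imread("pics/side0.png");w=cv2.imread("pics/wrist0.png")
A=cv2.resize(s[170:245,165:265],(400,300),interpolation=2)
B=cv2.resize(s[240:315,280:380],(400,300),interpolation=2)
C=cv2.resize(d[240:315,185:285],(400,300),interpolation=2)
E=cv2.resize(d[160:235,270:370],(400,300),interpolation=2)
cv2.imwrite("pics/m.png",np.vstack([np.hstack([A,B]),np.hstack([C,E])]))
E
```

```text
holder (array([0.5195, 0.167 , 0.0074]), np.float64(0.0018537754828857247)) [0.5164 0.1613 0.012 ] [0.5149 0.1715 0.012 ]
long (array([ 0.5133, -0.1629,  0.007 ]), np.float64(0.0010571230076878188)) [ 0.5094 -0.167   0.012 ] [ 0.509  -0.1561  0.012 ]
short (array([ 0.5017, -0.326 ,  0.0085]), np.float64(0.0009311336222559961)) [ 0.4979 -0.3282  0.012 ] [ 0.4997 -0.3213  0.012 ]
```

View pics/m.png

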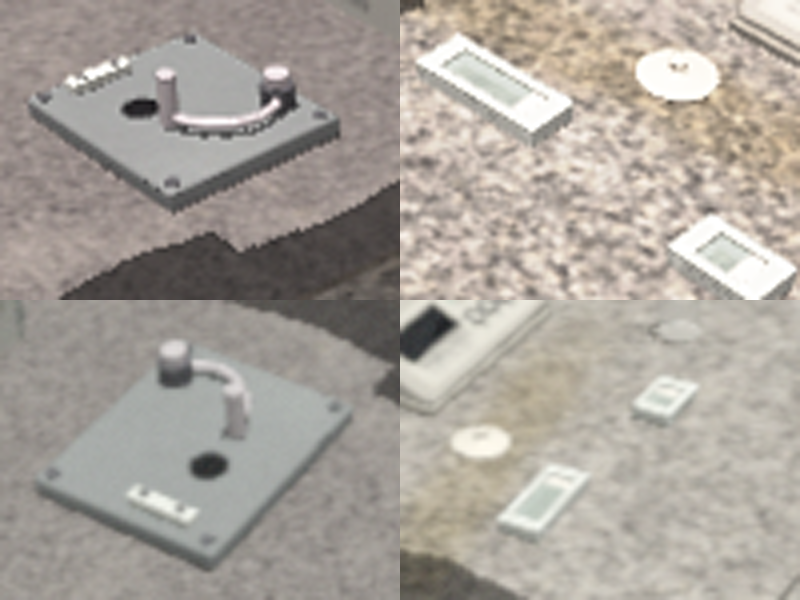

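The top row is the scene crops and the bottom row the side crops. They show the holder plate corners, with the bar at the +y end and the boss at far right, plus all four top corners of both carriers.

```bash
python3 - <<'E'
from h import *
from workcell import *
np.set_printoptions(precision=4,suppress=True)
S,D=get_calibration("scene"),get_calibration("side")
def rep(c,ps,z):
    P=np.array([plane(c,p,z) for p in ps])[:,:2];print(P.tolist(),np.linalg.norm(np.roll(P,-1,0)-P,axis=1),P.mean(0));return P
rep(S,[(172.5,195),(212.5,179.3),(250,201.8),(208,218.3)],.014)
rep(D,[(237,305.5),(195,286.8),(272.5,266.3)],.014)
rep(S,[(284.5,255),(293.8,248.8),(323.3,266.3),(313.8,272.5)],.012)
rep(D,[(305,217.5),(295,215),(306.3,201.3),(317.5,203)],.012)
# post top: scene (206,188), side (243.5,338)
print("post",tri(S,(206.3,188),D,(243.5,263)))
print("boss",tri(S,(234,187.5),D,(228.5,251)))
print(plane(S,(206.3,188),.052),plane(D,(243.5,263),.052))
E
```

```text
[[0.45448725431732795, 0.23243562399479933], [0.5754271418459161, 0.2313063220059659], [0.5755476836599446, 0.07897541034509048], [0.4578427259941441, 0.08804786237138296]] [0.1209 0.1523 0.1181 0.1444] [0.5158 0.1577]
[[0.45350983935246786, 0.2469395267266018], [0.5738030776585967, 0.24800021355316737], [0.45768458402990836, 0.0955948272013809]] [0.1203 0.1916 0.1514] [0.495  0.1968]
[[0.49527484136069067, -0.12738386391074052], [0.5242289016017485, -0.12513514068676757], [0.5273512290703521, -0.20618878681584302], [0.4994183524667848, -0.20670017916220496]] [0.029  0.0811 0.0279 0.0794] [ 0.5116 -0.1664]
[[0.4932519278461673, -0.12324945319675829], [0.5232355444748529, -0.11967883263881529], [0.5303364937337747, -0.19474279437913378], [0.4981797253659315, -0.20316011961495484]] [0.0302 0.0754 0.0332 0.0801] [ 0.5113 -0.1602]
post (array([0.5015, 0.1525, 0.0487]), np.float64(0.002341789247347953))
boss (array([0.5654, 0.126 , 0.0383]), np.float64(0.0011451969822056137))
[0.4999 0.1486 0.052 ] [0.4976 0.1563 0.052 ]
```

Call:
{"method": "play_rows", "body": {"deltas": [[0.1,-0.06,0,0,0,0,0],[0.19,-0.12,0,0,0,0,0],[0.28,-0.18,0,0,0,0,0],[0.36,-0.22,0,0,0,0,0],[0.38,-0.24,0,0,0,0,0],[0.38,-0.24,0,0,0,0,0],[0.38,-0.24,0,0,0,0,0]]}}

```text
clock: 0.85
position: [0.5051, 0.1899, 0.2313]
tool_rot: [3.141, 0.0, 1.571]
force: [0.4, 0.0, -0.7]
grip_width: 0.0852
finger_force: 0.0
```

```bash
python3 - <<'E'
from workcell import *
import cv2,pickle
o=observe();c=get_calibration("wrist");im=grab_frame("wrist");print(o["clock"],o["position"],c)
pickle.dump(c,open("cw1.pkl","wb"))
cv2.imwrite("pics/w1.png",im[:,:,::-1]);cv2.imwrite("pics/w1b.png",cv2.resize(im[:,:,::-1],(800,600),interpolation=cv2.INTER_CUBIC))
E
```

```text
0.85 [0.50507316 0.18992614 0.23134165] {'fovy': 62.531270074699755, 'cx': 280.5791730751941, 'cy': 217.35667144971274, 'xyz': array([0.50407667, 0.26553777, 0.37266673]), 'rotation': array([ 2.84315606e+00,  2.14828192e-04, -4.06575640e-04])}
```

View pics/w1b.png

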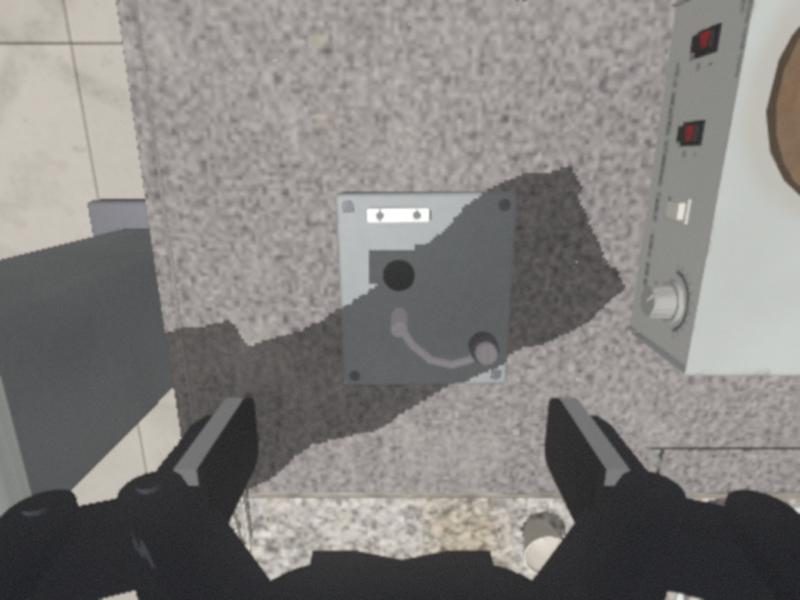

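Call:
{"method": "play_rows", "body": {"deltas": [[-0.1,0,0,0,0,0,0],[-0.2,0,0,0,0,0,0],[-0.3,0,0,0,0,0,0],[-0.4,0.01,0,0,0,0,0],[-0.5,0.015,0,0,0,0,0],[-0.58,0.02,0.02,0,0,0,0],[-0.62,0.02,0.04,0,0,0,0],[-0.62,0.02,0.06,0,0,0,0],[-0.62,0.02,0.06,0,0,0,0],[-0.62,0.02,0.06,0,0,0,0]]}}

```text
clock: 1.9
position: [0.5151, -0.1195, 0.2013]
tool_rot: [-3.141, -0.0, 1.571]
force: [1.0, 0.4, 0.3]
grip_width: 0.0856
finger_force: 0.0
```

```bash
python3 - <<'E'
from workcell import *
import cv2,pickle
o=observe();c=get_calibration("wrist");im=grab_frame("wrist");print(o["clock"],o["position"],c)
pickle.dump(c,open("cw2.pkl","wb"))
cv2.imwrite("pics/w2.png",im[:,:,::-1]);cv2.imwrite("pics/w2b.png",cv2.resize(im[:,:,::-1],(800,600),interpolation=cv2.INTER_CUBIC))
E
```

```text
1.9 [ 0.51506686 -0.11953467  0.20132772] {'fovy': 62.531270074699755, 'cx': 280.5791730751941, 'cy': 217.35667144971274, 'xyz': array([ 0.51417289, -0.04401956,  0.34272275]), 'rotation': array([ 2.84375861e+00,  6.54307779e-04, -8.03845691e-04])}
```

View pics/w2b.png

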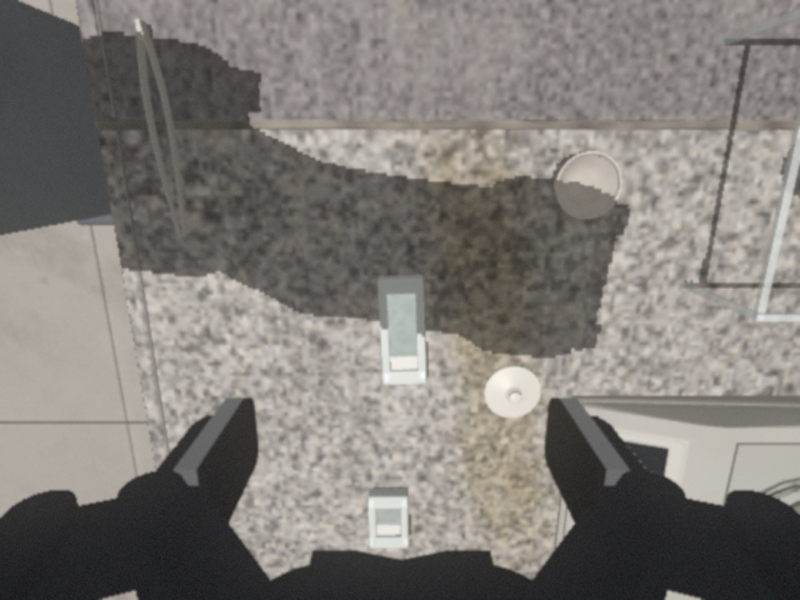

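w1b shows the plate corners at (341,195), (514,193), (506,380) and (345,383). The bar's inner edge runs from (367,222) to (429,221), the post top is at (400,316) and the boss at (485,352). w2b shows the long carrier with corners (379,277), (424,276), (425,383) and (384,384), and the short one at (388,518).

```bash
python3 - <<'E'
from h import *
import pickle
from workcell import get_calibration
np.set_printoptions(precision=4,suppress=True)
k=1.42857
c1,c2=[pickle.load(open(f"cw{i}.pkl","rb")) for i in(1,2)]
S,D=get_calibration("scene"),get_calibration("side")
w0={**c1,'xyz':np.array([0.62395148,0.07557158,0.37217459]),'rotation':np.array([2.84338550,1.28591864e-03,-1.10300201e-03])}
q=lambda p:(p[0]/k,p[1]/k)
def rep(n,c,ps,z): 
    P=np.array([plane(c,q(p),z)[:2] for p in ps]);print(n,P.tolist(),P.mean(0),np.linalg.norm(np.roll(P,-1,0)-P,axis=1))
rep("plate",c1,[(341,195),(514,193),(506,380),(345,383)],.014)
rep("bar",c1,[(367,222),(429,221)],.022)
rep("post",c1,[(400,314)],.052);rep("boss",c1,[(485,352)],.038)
rep("long",c2,[(379,289),(424,288),(425,371),(384,372)],.012)
rep("longfull",c2,[(379,277),(424,276),(425,383),(384,384)],.012)
print("long BR z",tri(w0,(206,345),c2,q((425,383))),"scene-w2 BR",tri(S,(323.3,266.3),c2,q((425,383))))
print("scene-side-like post",tri(S,(206.3,188),c1,q((400,314))),tri(D,(243.5,263),c1,q((400,314))))
print("plate BL",tri(S,(208,218.3),c1,q((345,383))),"TL",tri(D,(237,305.5),c1,q((341,195))))
E
```

```text
plate [[0.4615985098050798, 0.2408481326616877], [0.5840811829419965, 0.24218162363625345], [0.5874183986527637, 0.09746149707019477], [0.4595242719665891, 0.09489109726252304]] [0.5232 0.1688] [0.1225 0.1448 0.1279 0.146 ]
bar [[0.48017699989386453, 0.22284477205674802], [0.5237998211197583, 0.22352562327544148]] [0.502  0.2232] [0.0436 0.0436]
post [[0.5034038903433058, 0.16440781729476103]] [0.5034 0.1644] [0.]
boss [[0.5651811247892613, 0.1309874230369608]] [0.5652 0.131 ] [0.]
long [[0.4988052710588976, -0.1299834656500456], [0.5298893511525865, -0.1292903712824482], [0.531424098426907, -0.19158477693683357], [0.5015867309577419, -0.19236079661801375]] [ 0.5154 -0.1608] [0.0311 0.0623 0.0298 0.0624]
longfull [[0.4989222547119111, -0.12148675461397804], [0.5297793830846834, -0.12080440538046466], [0.5315537026352437, -0.20114775781737945], [0.5014833287140902, -0.20193663488521107]] [ 0.5154 -0.1613] [0.0309 0.0804 0.0301 0.0805]
long BR z (array([ 0.5312, -0.2017,  0.0096]), np.float64(0.0013433778695663306)) scene-w2 BR (array([ 0.5316, -0.2029,  0.0078]), np.float64(0.0005158285754739831))
scene-side-like post (array([0.5053, 0.1608, 0.0441]), np.float64(0.004385322083863227)) (array([0.5004, 0.1601, 0.0509]), np.float64(0.00965909085134602))
plate BL (array([0.4599, 0.0928, 0.0106]), np.float64(0.0017906939911832222)) TL (array([0.4601, 0.2399, 0.0043]), np.float64(0.0008804580638267298))
```

Call:
{"method": "play_rows", "body": {"deltas": [[-0.04,0,0.09,0,0,-0.0124,0.3],[-0.083,0,0.18,0,0,-0.0124,0.3],[-0.083,0,0.26,0,0,-0.0124,0.3],[-0.083,0,0.33,0,0,-0.0124,0.3],[-0.083,0,0.36,0,0,-0.0124,0.3],[-0.083,0,0.37,0,0,-0.0124,0.3],[-0.083,0,0.37,0,0,-0.0124,0.3]], "newtons": 60}}

```text
clock: 2.65
position: [0.5156, -0.1613, 0.017]
tool_rot: [3.141, 0.0, 1.597]
force: [0.2, 0.3, -0.2]
grip_width: 0.06
finger_force: 0.0
```

```bash
python3 - <<'E'
from workcell import *
import cv2
im=grab_frame("wrist");cv2.imwrite("pics/w3.png",im[:,:,::-1]);print(observe()["position"])
E
```

```text
[ 0.51588444 -0.16142711  0.0176089 ]
```

View pics/w3.png

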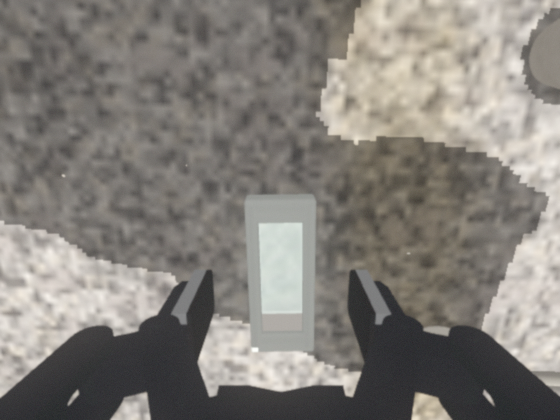

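The carrier is centred and square between the open fingers, spanning x 247–315 with the fingers at 212 and 350.

Call:
{"method": "play_rows", "body": {"deltas": [[0,0,0.02,0,0,0,0.3],[0,0,0.03,0,0,0,0.3],[0,0,0.03,0,0,0,0.5],[0,0,0.03,0,0,0,0.9],[0,0,0.03,0,0,0,0.9],[0,0,0.03,0,0,0,0.9],[0,0,0.03,0,0,0,0.9],[0,0,0.03,0,0,0,0.9],[0,0,0.03,0,0,0,0.9]], "newtons": 60}}

```text
clock: 3.6
position: [0.515, -0.1616, 0.0017]
tool_rot: [3.141, 0.0, 1.597]
force: [-1.8, 1.2, 6.2]
grip_width: 0.0303
finger_force: 59.9
```

Call:
{"method": "play_rows", "body": {"deltas": [[0,0,-0.04,0,0,0,0.9],[0,0,-0.1,0,0,0,0.9],[0,0,-0.18,0,0,0.0124,0.9],[0,0,-0.18,0,0,0.0124,0.9],[0,0,-0.18,0,0,0.0124,0.9]]}}

```text
clock: 4.1
position: [0.5155, -0.1616, 0.0922]
tool_rot: [3.14, 0.0, 1.571]
force: [-0.7, -0.1, -1.7]
grip_width: 0.0303
finger_force: 59.6
```

```bash
python3 - <<'E'
from workcell import *
import cv2
o=observe();c=get_calibration("wrist");im=grab_frame("wrist");cv2.imwrite("pics/w4.png",im[:,:,::-1]);print(o["position"],o["tool_rot"],o["force"],c)
E
```

```text
[ 0.51545475 -0.16160275  0.09219087] [3.13975497e+00 3.83869602e-04 1.57081718e+00] [-0.71976716 -0.08099306 -1.71512644] {'fovy': 62.531270074699755, 'cx': 280.5791730751941, 'cy': 217.35667144971274, 'xyz': array([ 0.51428399, -0.08596789,  0.23355211]), 'rotation': array([ 2.84305473e+00, -1.57934580e-03, -1.04128142e-03])}
```

View pics/w4.png

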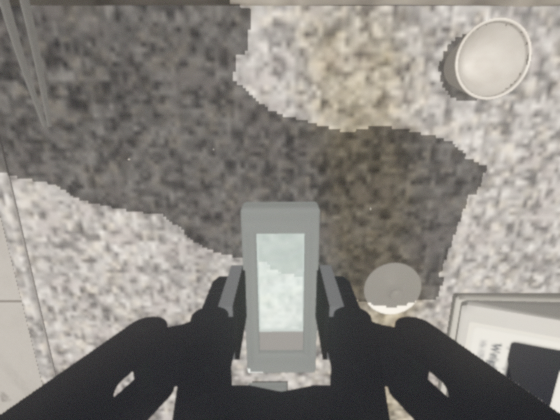

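The carrier is firmly held and level. Its outline runs from rows 202 to 372 and columns 242 to 320.

```bash
python3 - <<'E'
from h import *
c={'fovy': 62.531270074699755, 'cx': 280.5791730751941, 'cy': 217.35667144971274,'xyz':np.array([ 0.51428399, -0.08596789,  0.23355211]), 'rotation':np.array([ 2.84305473e+00, -1.57934580e-03, -1.04128142e-03])}
for p,z in(((242,203),.0905),((320,203),.0905),((242,210),.1025),((320,210),.1025),((246,372),.1025),((316,372),.1025)):print(p,plane(c,p,z))
E
```

```text
(242, 203) [ 0.49798884 -0.12354777  0.0905    ]
(320, 203) [ 0.53131846 -0.12359631  0.0905    ]
(242, 210) [ 0.49925938 -0.12324307  0.1025    ]
(320, 210) [ 0.52998208 -0.12328887  0.1025    ]
(246, 372) [ 0.49847809 -0.2006405   0.1025    ]
(316, 372) [ 0.53065811 -0.2007185   0.1025    ]
```

Call:
{"method": "play_rows", "body": {"deltas": [[0.06,0,0,0,0,0,0.9],[0.14,0,0,0,0,0,0.9],[0.22,-0.01,0,0,0,0,0.9],[0.3,-0.02,0,0,0,0,0.9],[0.39,-0.026,0,0,0,0,0.9],[0.48,-0.026,0,0,0,0,0.9],[0.57,-0.026,0,0,0,0,0.9],[0.66,-0.026,0,0,0,0,0.9],[0.72,-0.026,0,0,0,0,0.9],[0.74,-0.026,0,0,0,0,0.9]]}}

```text
clock: 5.15
position: [0.5008, 0.2121, 0.09]
tool_rot: [-3.14, -0.0, 1.575]
force: [0.2, 0.3, -0.8]
grip_width: 0.03
finger_force: 59.6
```

Call:
{"method": "play_rows", "body": {"deltas": [[0,0,0,0,0,0,0.9],[0,0,0,0,0,0,0.9]]}}

```text
clock: 5.35
position: [0.5018, 0.207, 0.0906]
tool_rot: [-3.141, 0.001, 1.57]
force: [-0.2, -0.3, 0.2]
grip_width: 0.0302
finger_force: 59.6
```

```bash
python3 - <<'E'
from workcell import *
import cv2,pickle,numpy as np
o=observe();c=get_calibration("wrist");im=grab_frame("wrist")[:,:,::-1];print(o["position"],o["force"],c)
pickle.dump(c,open("cw5.pkl","wb"))
cv2.imwrite("pics/w5.png",im)
s=grab_frame("scene")[:,:,::-1];d=grab_frame("side")[:,:,::-1]
A=np.vstack([cv2.resize(s[140:230,160:270],(368,300),interpolation=2),cv2.resize(d[225:315,180:290],(368,300),interpolation=2)])
cv2.imwrite("pics/m5.png",np.hstack([A,im[60:410,80:332].repeat(1,0) if 0 else cv2.resize(im[100:420,165:395],(431,600),interpolation=2)]))
E
```

```text
[0.50176496 0.20699152 0.09062677] [-0.19496814 -0.27168929  0.18317396] {'fovy': 62.531270074699755, 'cx': 280.5791730751941, 'cy': 217.35667144971274, 'xyz': array([0.50108717, 0.28276303, 0.23191806]), 'rotation': array([ 2.84217035e+00,  1.37823498e-03, -1.99258180e-03])}
```

View pics/m5.png

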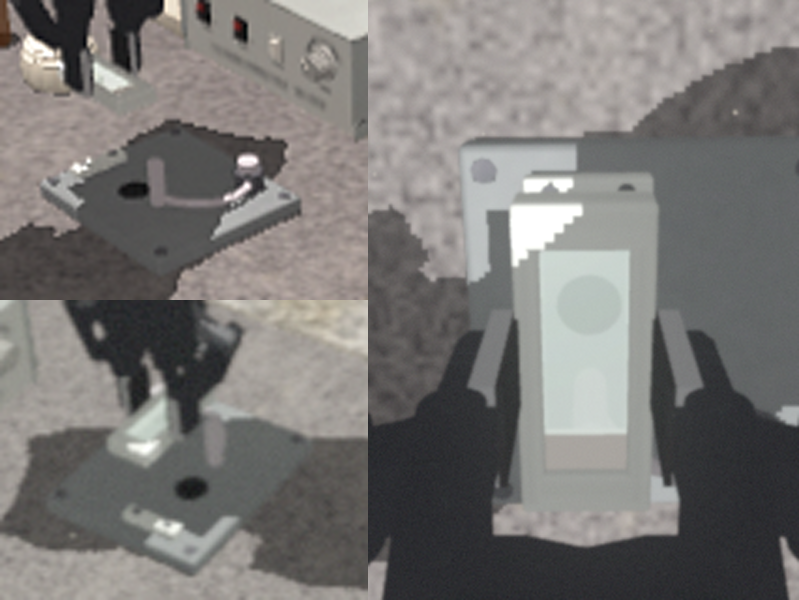

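The carrier hangs centred over the bar (bar columns 523–653, carrier 512–658 in the montage), with the post showing behind its -y end.

```bash
python3 - <<'E'
from h import *
import pickle
c=pickle.load(open("cw5.pkl","rb"))
q=lambda x,y:((x-368)/1.874+165,y/1.875+100)
for n,p,z in(("plateTL",(460,140),.014),("barouterL",(523,172),.022),("barouterR",(653,172),.022)):print(n,plane(c,q(*p),z))
E
```

```text
plateTL [0.45846474 0.24394557 0.014     ]
barouterL [0.48028753 0.23464879 0.022     ]
barouterR [0.52336665 0.23457657 0.022     ]
```

Call:
{"method": "play_rows", "body": {"deltas": [[0,0,0.04,0,0,0,0.9],[0,0,0.08,0,0,0,0.9],[0,0,0.11,0,0,0,0.9],[0,0,0.12,0,0,0,0.9],[0,0,0.12,0,0,0,0.9],[0,0,0.12,0,0,0,0.9]]}}

```text
clock: 6.1
position: [0.5023, 0.2084, 0.0318]
tool_rot: [3.141, -0.0, 1.571]
force: [-0.9, 0.5, -0.9]
grip_width: 0.0301
finger_force: 59.6
```

Call:
{"method": "play_rows", "body": {"deltas": [[-0.012,0,0,0,0,0,0.9],[-0.024,0,0,0,0,0,0.9],[-0.036,0,0,0,0,0,0.9],[-0.046,0,0,0,0,0,0.9],[-0.056,0,0,0,0,0,0.9],[-0.056,0,0,0,0,0,0.9],[-0.056,0,0,0,0,0,0.9]]}}

```text
clock: 6.8
position: [0.502, 0.1805, 0.0314]
tool_rot: [3.141, -0.0, 1.571]
force: [-1.7, 3.4, -0.8]
grip_width: 0.0304
finger_force: 59.6
```

Call:
{"method": "play_rows", "body": {"deltas": [[0,0,0.01,0,0,0,0.9],[0,0,0.018,0,0,0,0.9],[0,0,0.024,0,0,0,0.9],[0,0,0.029,0,0,0,0.9],[0,0,0.029,0,0,0,0.9],[0,0,0.029,0,0,0,0.9]]}}

```text
clock: 7.4
position: [0.5019, 0.1804, 0.0166]
tool_rot: [-3.141, 0.0, 1.571]
force: [0.4, 3.4, -3.6]
grip_width: 0.0304
finger_force: 59.5
```

```bash
python3 - <<'E'
from workcell import *
import cv2,numpy as np
s=grab_frame("scene")[:,:,::-1];d=grab_frame("side")[:,:,::-1];w=grab_frame("wrist")[:,:,::-1]
A=np.vstack([cv2.resize(s[150:225,165:257],(368,300),interpolation=2),cv2.resize(d[240:315,190:282],(368,300),interpolation=2)])
cv2.imwrite("pics/m6.png",np.hstack([A,cv2.resize(w[100:420,165:395],(431,600),interpolation=2)]));print(observe()["force"],observe()["position"])
E
```

```text
[ 0.39289449  3.41238112 -3.17273713] [0.50191091 0.18045338 0.01676447]
```

View pics/m6.png

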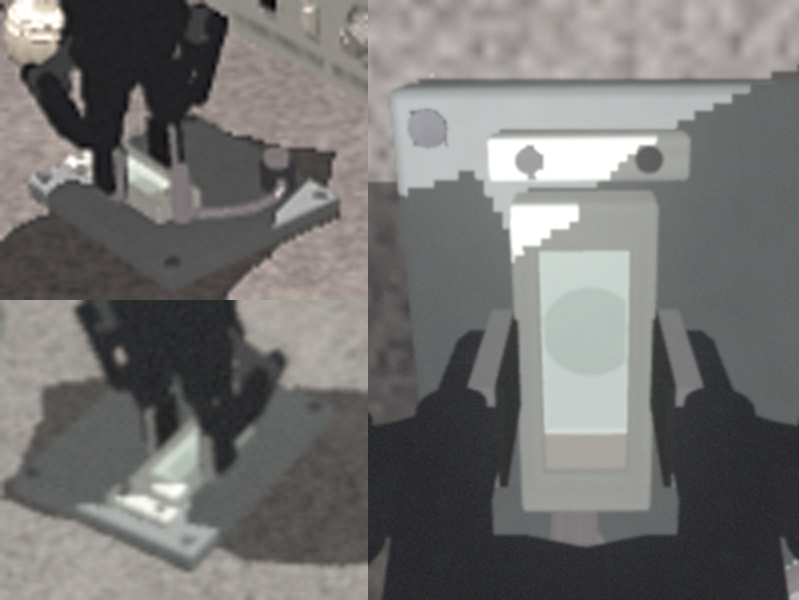

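The carrier lies along the bed with a gap of a few mm to the bar. The post bears on its back end, and it is centred on the bar.

Call:
{"method": "play_rows", "body": {"deltas": [[0,0,0.002,0,0,0,0.9],[0,0,0.003,0,0,0,0.9],[0,0,0.003,0,0,0,0.9],[0,0,0.003,0,0,0,0.4],[0,0,0.003,0,0,0,0.3],[0,0,0.003,0,0,0,0.3],[0,0,0.003,0,0,0,0.3],[0,0,0.003,0,0,0,0.3]], "newtons": 20}}

```text
clock: 8.35
position: [0.502, 0.1804, 0.0152]
tool_rot: [-3.141, 0.0, 1.571]
force: [-0.3, 1.0, 0.9]
grip_width: 0.0596
finger_force: 0.0
```

Call:
{"method": "play_rows", "body": {"deltas": [[0,0,-0.04,0,0,0,0.3],[0,0,-0.1,0,0,0,0.3],[0,0,-0.18,0,0,0,0.3],[0,0,-0.26,0,0,0,0.3],[0,0,-0.32,0,0,0,0.3],[0,0,-0.32,0,0,0,0.3],[0,0,-0.32,0,0,0,0.3]]}}

```text
clock: 9.05
position: [0.5021, 0.1805, 0.1755]
tool_rot: [3.141, -0.0, 1.571]
force: [-0.8, -0.1, -0.5]
grip_width: 0.0598
finger_force: 0.0
```

```bash
python3 - <<'E'
from workcell import *
import cv2,numpy as np,pickle
c=get_calibration("wrist");w=grab_frame("wrist")[:,:,::-1];pickle.dump(c,open("cw7.pkl","wb"))
s=grab_frame("scene")[:,:,::-1];d=grab_frame("side")[:,:,::-1]
A=np.vstack([cv2.resize(s[150:225,165:257],(368,300),interpolation=2),cv2.resize(d[240:315,190:282],(368,300),interpolation=2)])
cv2.imwrite("pics/m7.png",np.hstack([A,cv2.resize(w[100:420,165:395],(431,600),interpolation=2)]));print(observe()["force"],observe()["position"])
E
```

```text
[ 0.46441337 -0.33677515  1.41757957] [0.50144553 0.18022999 0.17417759]
```

View pics/m7.png

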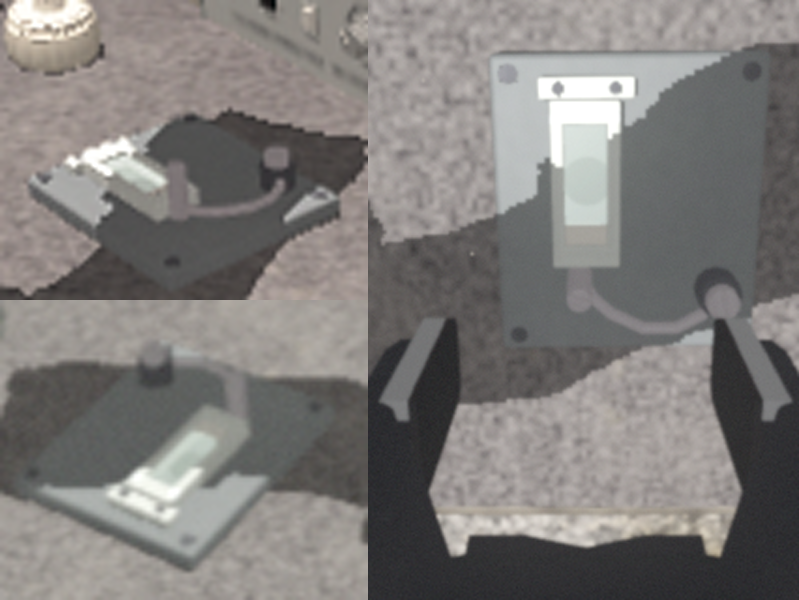

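The carrier now sits flat against the bar at (586,100), straight along the bed, with the post bearing on its other end at (580,280). The gripper is clear.

```bash
python3 -c "
from workcell import *
print(job_done())"
```

```text
the job is handed in; nothing more can be done
None
```

The long carrier is seated flat along the bed, against the fixed edge with the sprung arm bearing on its other end. The short carrier was not touched, and I handed the job in at about 9 s; no verdict was returned.

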